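Open the lens box on the conservation bench

ROBOT

A 7-joint arm with a two-finger parallel gripper is mounted at the origin on the work surface. World frame = base frame: x ahead of the robot, y to its left, z up, the work surface at z = 0. Lengths are in m, angles in rad, forces in N, time in s.
With the tool pointing down it reaches from about 0.425 to 0.925 m from the base axis. Payload 6.8 kg.
Tool frame: the origin (TCP) lies at the very end of the fingers, on their centre line; the grasp point (between the pads) lies 19 mm behind it (env.grip_depth is the distance from the TCP to the grasp point, in m); y points along the fingers, z is the direction in which the jaws open and shut, and the axes are right-handed (so a half turn about y gives the same grasp; the last joint's range is limited). The gripper opens to 85 mm and grips with 20 to 120 N. Pads are 22 mm wide; open, the fingers measure 114 mm over their backs; the gripper's body (76 mm by 85 mm) begins 54 mm behind the grasp point. The pads swing forward as they close: fully open they stand 13 mm farther back than shut.
Start: joints at [1.196, 0.477, 0.022, 1.555, -0.011, 1.109, -0.083], TCP at [0.178, -0.651, 0.231] pointing down, gripper open.
Joint ranges: [-2.96, 2.96], [-0.34, 2.1], [-1.41, 1.46], [0.24, 2.44], [-1.37, 4.51], [0.17, 1.92], [-2.96, 2.96]. Speed limits (rad/s): [2.39, 2.39, 3.14, 3.14, 3.14, 3.14, 3.14].

INTERFACE

Orientations are given as a unit quaternion [x, y, z, w].
In Python, from station import env gives the robot as it stands. The module is installed in compiled form; this text tells all that it offers.
- The arm moves only by the tool move_arm, never from a script. Its argument "commands" is a list of rows, each an object with "translation": the shift along the tool's x, y, z each as a share of 2.5 cm, from -1 to 1, a list of three; "delta_rot": the turn, a rotation vector about the tool's x, y, z each as a share of 5 degrees, from -1 to 1, a list of three; "hand": the closure, from -1 (fully open) to 1 (shut). In form: [{"translation": [x, y, z], "delta_rot": [wx, wy, wz], "hand": hand}, ...]. A call has exactly 5 rows; each row shifts and turns the pose as measured when the row begins, along the tool's axes as they then stand; what a row does not reach is not made up. A row lasts 1/8 s, in which the tool goes at most 62.5 mm and 10.7 degrees, less where a joint would pass 70% of its speed; a pose out of reach is approached as far as the arm can. A call with a number of a shift or a turn outside -1 to 1 is refused whole. A call with a gripper value outside its range is refused whole. The fingers move at their own pace and stop on an object; the grip force is fixed at half the most. Time passes only in rows, so rows that do not move let the fingers close, or fill a call up. It gives the time, the measured TCP pose, the force and the opening at its end, in the units of the state.
- env.get_obs(): the state, without advancing time (a new reading comes with each control period).
- env.camera(name): name is "scene" or "top" or "wrist"; returns a dict with "frame" (480x640x3 uint8, red, green, blue), "fx", "fy", "cx", "cy" (pixels), "eye" and "rotation" of the camera in the world. Camera axes: x right, y down, z forward; pixel columns grow to the right and rows downward; lengths in m; the calibration is good to about 2 mm. A picture is of the moment at which its call begins. There is no depth.
- env.sign_off(): hands the job in, once; it reports no verdict.
Trained networks look in the newest picture that a camera, given by its name, has taken for a name from the list of things; names that differ only in an ending like _2 or _b are one class to them, and where a whole thing is asked for, a point or a joint stands for the part that bears it (a point fixed in the world has none). Each returns a list of dicts, best first, with "conf" (0 to 1); they miss things now and then, are a little off and sometimes report something else, mostly with a low value. They report only what shows in the picture. A call takes as long as a camera call. They do not tell look-alikes from the thing itself.
- env.regions_of(query, camera): "pixels" (480x640 bool, what is visible of it).
- env.landmark_of(query, camera): "point" ([x, y, z] in m, in world coordinates, good to about 4 mm: a listed point, or the origin of a listed thing).
The state is a dict: "time_s": time; "joint_pos": joint angles; "dq": joint speeds; "joint_torque": joint torques, N m; "tool_pos": TCP position; "ee_rot": TCP orientation; "contact_force": force on the tool from outside, world axes, zero at the start; "wrist_torque": the same for the moment, N m; "grip_width": opening from 0.0 (shut) to 1.0 (fully open).
Only numpy, scipy, OpenCV 4.12 (cv2) and the standard library are available. Lean on these libraries where they do the work, as an engineer would, in place of code of your own. Each camera call takes 0.05 s, during which the arm holds its last target.

TASK

Open the wooden box whose lid has the brass pull: raise the lid over the lip at the box's open end, slide it all the way out of its grooves, and lay it gently on the cork mat, flat and pull upwards. Leave the other box, the one with the black pull, closed.

Things in the scene. Friction and masses are not known exactly. Their poses are not given: they have to be found in the camera images.
- lens_lid: loose pale wood lid, 130 (own x) x 84 (y) x 6 mm, 0.1 to 0.2 kg; origin: centre of underside, z up. On it, 25 mm from the origin towards -x, an upright brass pull 14 mm thick (x), 36 wide (y), top 51 mm above the underside, on a 26 x 46 mm foot whose top is 10 mm above the underside. Pinch it along x. Starts shut in lens_box, axes along the box's, underside 44 mm above the bench
- lens_box: dark wood box, 150 (own x) x 104 (y) x 70 mm, fixed; origin: centre of underside. The lid leaves to its -x (world -y within 10 deg), over a lip 6 mm above the ledges it lies on (44 mm up). Flanges over its long edges, 64 to 70 mm up, 68 mm apart, bar lifting it out; it can rise 14 mm: raised level by 10 it passes the lip, and is clear after 140 mm of travel. +x end walled
- spare_lid: lid with a black pull, shaped as lens_lid, shut in a second fixed box of the same make as lens_box; to be left alone. One box stands nearer to the robot, one farther, either way round
- mat: flat cork mat fixed to the bench, to the right of the boxes (world -y), 150 (own x) x 200 (own y) x 6 mm thick. Origin: centre of its underside; z up, so its top is 6 mm above the bench
Not all that is in view belongs to the job. There is more than one size of the mat; the one meant has the size given above.

How it is judged:
By the outcome, as a careful person would: the job done as asked, in the order asked, and still so for the second after the job is handed in, with the robot touching nothing.
It also fails if it takes over 42 s, if anything falls off the work surface, if the arm or the gripper's body presses on something with over 40 N, if the wrist force passes 120 N, or if a joint passes its speed limit or range.

## Working session

There is one attempt and no reset: what is moved stays moved. The work goes in short steps, Python scripts to look and compute and a tool call to move; the robot and the scene stay as the last step left them, time stands still between calls to the robot, and variables do not carry over. Pictures are saved under pics/ and viewed, and the job is handed in when it is done.

Besides the shell and the picture viewer there is one more tool, called by a JSON object that holds its "method" and its "body". move_arm: Moves the arm, as the interface text tells. Its arguments: {"type":"object","properties":{"commands":{"type":"array","items":{"type":"object","properties":{"translation":{"type":"array","items":{"type":"number","minimum":-1,"maximum":1}},"delta_rot":{"type":"array","items":{"type":"number","minimum":-1,"maximum":1}},"hand":{"type":"number"}}}}},"required":["commands"]}

```bash
mkdir -p pics; cat > h.py <<'E'
from station import env
import numpy as np, cv2
from scipy.spatial.transform import Rotation as R
def snap(c,name):
    d=env.camera(c); cv2.imwrite(f'pics/{name}.png',d['frame'][:,:,::-1]); return d
def ray(d,u,v,z):
    M=np.array(d['rotation']); 
    if M.shape!=(3,3): M=R.from_quat(M).as_matrix()
    r=M@np.array([(u-d['cx'])/d['fx'],(v-d['cy'])/d['fy'],1]); e=np.array(d['eye'])
    return e+r*(z-e[2])/r[2]
def proj(d,p):
    M=np.array(d['rotation']); q=M.T@(np.array(p)-d['eye']); return d['fx']*q[0]/q[2]+d['cx'],d['fy']*q[1]/q[2]+d['cy']
E
python3 - <<'E'
from h import *
o=env.get_obs(); print(o)
for c in ['top','scene']:
    d=snap(c,c+'0'); print(c,d['eye'],d['rotation'],d['fx'])
    for q in ['lens_lid','lens_box','spare_lid','mat']:
        print(q,[(np.round(r['point'],3),round(r['conf'],2),np.round(proj(d,r['point']))) for r in env.landmark_of(q,c)])
E
```

```text
{'time_s': 0.0, 'joint_pos': array([ 1.19591475,  0.47781662,  0.02234019,  1.55646013, -0.01150996,
        1.10931721, -0.08307576]), 'dq': array([-0.00191401,  0.00070039, -0.0007213 , -0.00034764, -0.00089686,
        0.00108284,  0.00112645]), 'joint_torque': array([-9.21432656e-04, -5.96444035e+01,  1.60764646e+00, -2.81191581e+01,
        1.24220521e-02,  9.43472085e-03, -1.51022005e-05]), 'tool_pos': array([ 0.17777679, -0.65054199,  0.230311  ]), 'ee_rot': array([-0.0941903 ,  0.70147165, -0.70017447,  0.09392241]), 'contact_force': array([ 0.31122894, -0.07072573,  0.10144081]), 'wrist_torque': array([ 0.00617526, -0.02739421,  0.00289671]), 'grip_width': 1.0010346188380415}
top [ 0.28161821 -0.05002533  1.29807585] [-0.69752935  0.71272053 -0.05540137  0.04912177] 522.8605426573124Traceback (most recent call last):
  File "<stdin>", line 6, in <module>
  File "h.py", line 12, in proj
    M=np.array(d['rotation']); q=M.T@(np.array(p)-d['eye']); return d['fx']*q[0]/q[2]+d['cx'],d['fy']*q[1]/q[2]+d['cy']
                                 ~~~^^~~~~~~~~~~~~~~~~~~~~~
ValueError: matmul: Input operand 1 has a mismatch in its core dimension 0, with gufunc signature (n?,k),(k,m?)->(n?,m?) (size 3 is different from 4)
```

```bash
sed -i "s/M=np.array(d\['rotation'\]); q=/M=R.from_quat(d['rotation']).as_matrix(); q=/" h.py
python3 - <<'E'
from h import *
for c in ['top','scene']:
    d=snap(c,c+'0'); print(c,d['eye'],d['rotation'],d['fx'])
    for q in ['lens_lid','lens_box','spare_lid','mat']:
        print(q,[(np.round(r['point'],3),round(r['conf'],2),np.round(proj(d,r['point']))) for r in env.landmark_of(q,c)])
E
```

```text
top [ 0.28161821 -0.05002533  1.29807585] [-0.69752935  0.71272053 -0.05540137  0.04912177] 522.8605426573124
lens_lid [(array([0.496, 0.09 , 0.045]), 0.83, array([257., 226.])), (array([0.491, 0.09 , 0.001]), 0.31, array([259., 231.]))]
lens_box [(array([ 0.491,  0.09 , -0.001]), 0.97, array([259., 231.]))]
spare_lid [(array([0.647, 0.086, 0.045]), 0.88, array([258., 166.]))]
mat [(array([ 0.739, -0.328, -0.   ]), 0.78, array([420., 133.])), (array([ 0.197, -0.292,  0.001]), 0.66, array([417., 347.])), (array([ 0.525, -0.253, -0.001]), 0.58, array([395., 215.]))]
scene [ 0.78259944 -0.52826545  1.04391896] [ 0.91546697  0.30448384 -0.07603931 -0.25184886] 618.9817435969989
lens_lid [(array([0.492, 0.095, 0.044]), 0.84, array([385., 192.]))]
lens_box [(array([0.493, 0.094, 0.   ]), 0.59, array([384., 204.]))]
spare_lid [(array([0.651, 0.084, 0.047]), 0.6, array([454., 237.]))]
mat [(array([ 0.522, -0.253, -0.001]), 0.7, array([288., 345.])), (array([ 0.195, -0.286, -0.001]), 0.7, array([141., 260.])), (array([ 0.739, -0.327,  0.002]), 0.64, array([366., 458.]))]
```

View pics/top0.png

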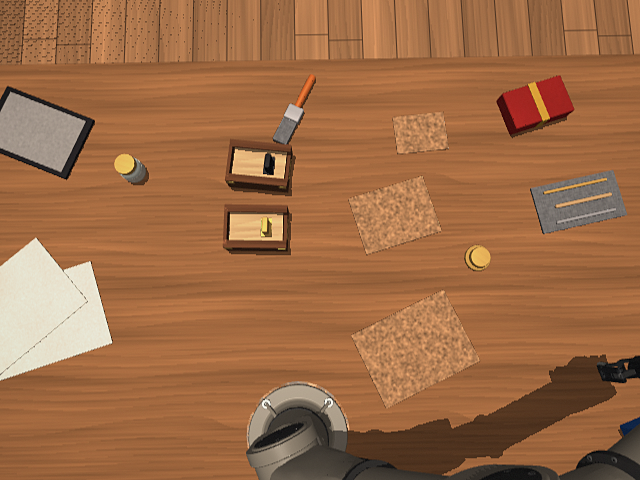

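View pics/scene0.png

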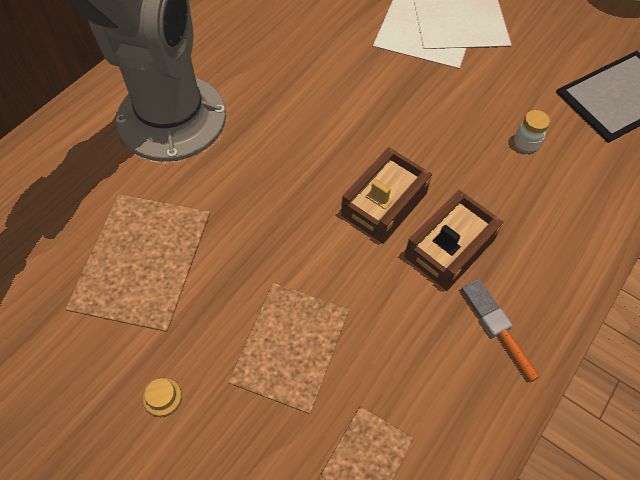

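Top view: the brass pull is at (265,227) on the near box and the black one at (269,163) on the far box. There are three cork mats at (420,133), (395,215) and (417,347). I'll measure the mats, and the box direction, in world coordinates.

```bash
python3 - <<'E'
from h import *
for c in ['top','scene']:
    d=snap(c,c+'1')
    for q,z in [('mat',.006),('lens_box',.07),('lens_lid',.05),('spare_lid',.05)]:
        for r in env.regions_of(q,c):
            m=r['pixels'].astype(np.uint8)
            cs,_=cv2.findContours(m,cv2.RETR_EXTERNAL,cv2.CHAIN_APPROX_NONE)
            k=max(cs,key=cv2.contourArea)[:,0]
            w=np.array([ray(d,u,v,z)[:2] for u,v in k],np.float32)
            (cx,cy),(a,b),ang=cv2.minAreaRect(w*1000)
            print(c,q,round(r['conf'],2),'px',k.mean(0).round(),'c',round(cx),round(cy),'size',round(a),round(b),'ang',round(ang,1))
d=cv2.imread('pics/top1.png')
a=cv2.resize(d[195:265,210:310],None,fx=4,fy=4,interpolation=cv2.INTER_CUBIC)
b=cv2.resize(d[170:260,340:450],None,fx=3,fy=3,interpolation=cv2.INTER_CUBIC)
o=np.zeros((290,740,3),np.uint8);o[:280,:400]=a;o[:270,405:735]=b
cv2.imwrite('pics/crop1.png',o)
E
```

```text
top mat 0.85 px [420. 132.] c 738 -326 size 103 135 ang 5.5
top mat 0.68 px [394. 214.] c 526 -251 size 154 201 ang 15.7
top mat 0.65 px [415. 348.] c 197 -287 size 192 258 ang 24.6
top lens_lid 0.75 px [256. 226.] c 496 93 size 133 71 ang 88.8
top spare_lid 0.57 px [258. 162.] c 656 85 size 128 69 ang 83.5
top spare_lid 0.52 px [256. 227.] c 492 93 size 157 115 ang 88.8
scene mat 0.97 px [365. 452.] c 740 -327 size 101 134 ang 4.8
scene mat 0.89 px [290. 348.] c 526 -251 size 154 206 ang 15.6
scene mat 0.65 px [139. 263.] c 196 -286 size 195 260 ang 24.4
scene lens_box 0.69 px [385. 195.] c 501 76 size 188 123 ang 87.9
scene lens_lid 0.58 px [383. 190.] c 487 94 size 130 69 ang 87.9
scene spare_lid 0.61 px [452. 236.] c 647 86 size 132 67 ang 83.1
```

View pics/crop1.png

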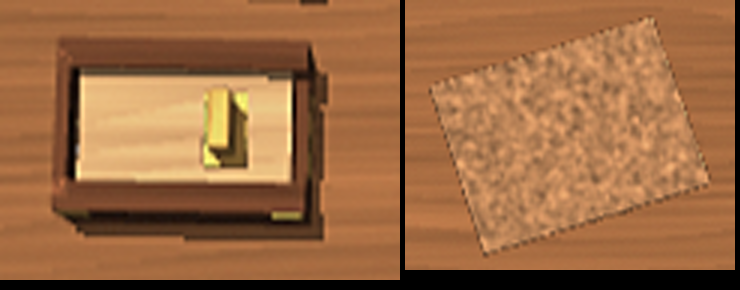

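The crop confirms it: the near box, at (257,227), has the brass pull, and the middle mat measures 154×201 mm, so it's the one meant. The others are about 103×135 and 194×259 mm. Next I'll work out the approach.

```bash
cat >> h.py <<'E'
def plan(t,yawdeg=None):
    o=env.get_obs(); M=R.from_quat(o['ee_rot']).as_matrix()
    dl=np.array(t)-o['tool_pos']
    print('t',round(o['time_s'],2),'tcp',o['tool_pos'].round(4),'w',round(o['grip_width'],3),'F',o['contact_force'].round(1),'T',o['wrist_torque'].round(2))
    print('axes x',M[:,0].round(3),'y',M[:,1].round(3),'z',M[:,2].round(3))
    print('tool delta in units(25mm)',(M.T@dl/0.025).round(3))
    if yawdeg is not None:
        # desired: y down, z along yawdeg (mod 180)
        a=np.radians(yawdeg); best=None
        for s in (1,-1):
            z=s*np.array([np.cos(a),np.sin(a),0]); y=np.array([0,0,-1.]); D=np.c_[np.cross(y,z),y,z]
            rv=R.from_matrix(M.T@D).as_rotvec()
            print('rotvec units(5deg)',(np.degrees(rv)/5).round(3))
E
python3 - <<'E'
from h import *
plan([.50,.068,.2],88.3)
print(env.get_obs()['joint_pos'])
E
```

```text
t 1.1 tcp [ 0.178  -0.6511  0.2313] w 1.001 F [-0.6 -0.2 -0.1] T [ 0.02  0.01 -0.04]
axes x [-0.965 -0.264 -0.   ] y [ 0.  0. -1.] z [ 0.264 -0.965 -0.   ]
tool delta in units(25mm) [-20.008   1.253 -24.351]
rotvec units(5deg) [-1.0000e-03 -3.2603e+01 -0.0000e+00]
rotvec units(5deg) [ 0.     3.397 -0.   ]
[ 1.19590914  0.47700522  0.02237355  1.555418   -0.01152389  1.10930863
 -0.08309999]
```

{"method": "move_arm", "body": {"commands": [{"translation":[-1,0,-0.6],"delta_rot":[0,0.4,0],"hand":-1},{"translation":[-1,0,-0.6],"delta_rot":[0,0.4,0],"hand":-1},{"translation":[-1,0,-0.6],"delta_rot":[0,0.4,0],"hand":-1},{"translation":[-1,0,-0.6],"delta_rot":[0,0.4,0],"hand":-1},{"translation":[-1,0,-0.6],"delta_rot":[0,0.4,0],"hand":-1}]}}

```text
time_s: 1.72
tool_pos: [0.2857, -0.553, 0.2312]
ee_rot: [0.029, -0.706, 0.707, -0.028]
contact_force: [0.1, -0.4, -0.9]
grip_width: 0.999
```

{"method": "move_arm", "body": {"commands": [{"translation":[-1,0,-1],"delta_rot":[0,0.4,0],"hand":-1},{"translation":[-1,0,-1],"delta_rot":[0,0.4,0],"hand":-1},{"translation":[-1,0,-1],"delta_rot":[0,0.3,0],"hand":-1},{"translation":[-1,0,-1],"delta_rot":[0,0.3,0],"hand":-1},{"translation":[-1,0,-1],"delta_rot":[0,0,0],"hand":-1}]}}

```text
time_s: 2.35
tool_pos: [0.4125, -0.4229, 0.2316]
ee_rot: [-0.017, -0.706, 0.708, 0.017]
contact_force: [1.2, 0.2, -0.4]
grip_width: 1.0
```

```bash
python3 -c "
from h import *
plan([.50,.068,.2],88.3)"
```

```text
t 2.35 tcp [ 0.4125 -0.4229  0.2316] w 1.0 F [ 1.2  0.2 -0.4] T [-0.03  0.02 -0.  ]
axes x [-0.999  0.047 -0.   ] y [-0.    -0.003 -1.   ] z [-0.047 -0.999  0.003]
tool delta in units(25mm) [ -2.564   1.202 -19.784]
rotvec units(5deg) [ 0.    35.796 -0.054]
rotvec units(5deg) [-0.035 -0.204 -0.   ]
```

{"method": "move_arm", "body": {"commands": [{"translation":[-0.5,0,-1],"delta_rot":[0,0,0],"hand":-1},{"translation":[-0.5,0,-1],"delta_rot":[0,0,0],"hand":-1},{"translation":[-0.5,0,-1],"delta_rot":[0,0,0],"hand":-1},{"translation":[-0.5,0,-1],"delta_rot":[0,0,0],"hand":-1},{"translation":[-0.3,0,-1],"delta_rot":[0,0,0],"hand":-1}]}}

```text
time_s: 2.98
tool_pos: [0.4796, -0.2959, 0.2318]
ee_rot: [-0.017, -0.706, 0.708, 0.015]
contact_force: [0.1, -0.6, -0.2]
grip_width: 0.999
```

{"method": "move_arm", "body": {"commands": [{"translation":[-0.1,0,-1],"delta_rot":[0,0,0],"hand":-1},{"translation":[0,0,-1],"delta_rot":[0,0,0],"hand":-1},{"translation":[0,0,-1],"delta_rot":[0,0,0],"hand":-1},{"translation":[0,0,-1],"delta_rot":[0,0,0],"hand":-1},{"translation":[0,0,-1],"delta_rot":[0,0,0],"hand":-1}]}}

```text
time_s: 3.6
tool_pos: [0.4889, -0.1668, 0.2321]
ee_rot: [-0.017, -0.705, 0.708, 0.014]
contact_force: [0.3, -0.2, -0.4]
grip_width: 0.998
```

{"method": "move_arm", "body": {"commands": [{"translation":[0,0,-1],"delta_rot":[0,0,0],"hand":-1},{"translation":[0,0,-1],"delta_rot":[0,0,0],"hand":-1},{"translation":[0,0,-1],"delta_rot":[0,0,0],"hand":-1},{"translation":[0,0,-1],"delta_rot":[0,0,0],"hand":-1},{"translation":[0,0,-1],"delta_rot":[0,0,0],"hand":-1}]}}

```text
time_s: 4.22
tool_pos: [0.4948, -0.038, 0.2327]
ee_rot: [-0.018, -0.705, 0.709, 0.014]
contact_force: [-0.0, 0.0, -0.6]
grip_width: 1.003
```

```bash
python3 -c "
from h import *
plan([.495,.068,.2],88.3)
d=snap('wrist','w1'); print(d['eye'],d['rotation'])
for q in ['lens_lid','lens_box']: print(q,[(np.round(r['point'],4),round(r['conf'],2),np.round(proj(d,r['point']))) for r in env.landmark_of(q,'wrist')])
"
```

```text
t 4.22 tcp [ 0.4948 -0.038   0.2327] w 1.003 F [-0.   0.  -0.6] T [-0.04 -0.02  0.01]
axes x [-0.999  0.045 -0.007] y [ 0.006 -0.005 -1.   ] z [-0.045 -0.999  0.005]
tool delta in units(25mm) [ 0.193  1.286 -4.242]
rotvec units(5deg) [ 0.116 35.822 -0.083]
rotvec units(5deg) [-0.053 -0.177 -0.074]
[ 0.56801461 -0.04111301  0.37604476] [-0.68350375  0.71575464  0.10146988 -0.10110281]
lens_lid [(array([0.493 , 0.0861, 0.0407]), 0.71, array([168., 214.]))]
lens_box []
```

View pics/w1.png

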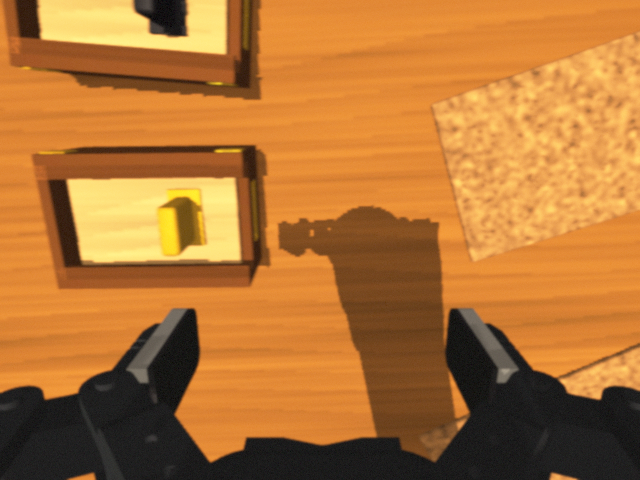

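The wrist view shows the brass lid ahead, with the pull at (175,225). I'll enlarge it for the yaw and exact pull position.

```bash
python3 -c "
import cv2
d=cv2.imread('pics/w1.png')
cv2.imwrite('pics/w1c.png',cv2.resize(d[140:295,20:280],None,fx=3,fy=3,interpolation=cv2.INTER_CUBIC))"
```

```text
(no output)
```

View pics/w1c.png

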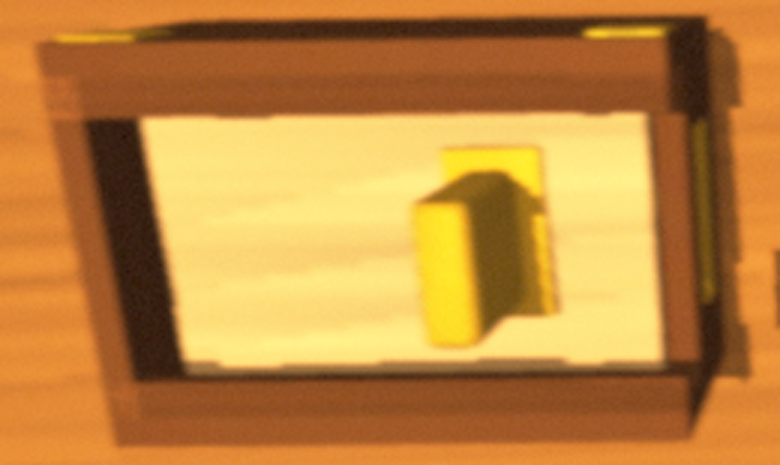

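```bash
python3 -c "
from h import *
d=env.camera('wrist')
f=lambda x,y,z: ray(d,20+x/3,140+y/3,z)[:2]
for a,b in [((85,118),(648,112)),((135,380),(690,375)),((115,443),(690,438)),((40,43),(668,37))]:
    p,q=f(*a,.07),f(*b,.07); v=p-q; print(p.round(4),q.round(4),np.degrees(np.arctan2(v[1],v[0])).round(2),np.linalg.norm(v).round(3))
P=[f(*a,.095) for a in [(415,205),(467,203),(477,345),(428,345)]]; print(np.round(P,4),np.mean(P,0)); v=P[1]-P[2]; print(np.degrees(np.arctan2(v[1],v[0])))
"
```

```text
[0.5288 0.1579] [0.5243 0.022 ] 88.14 0.136
[0.4613 0.1604] [0.4563 0.018 ] 88.0 0.142
[0.4442 0.1693] [0.4389 0.0196] 87.97 0.15
[0.5469 0.1645] [0.5419 0.0155] 88.08 0.149
[[0.5091 0.0717]
 [0.5091 0.0599]
 [0.4751 0.0624]
 [0.4757 0.0738]] [0.49225427 0.06694285]
-4.115341104793294
```

```bash
python3 -c "
from h import *
plan([.492,.067,.13],88.0)"
```

```text
t 4.42 tcp [ 0.4948 -0.0389  0.2325] w 0.997 F [ 0.3 -0.5  0.4] T [-0.    0.04  0.01]
axes x [-0.999  0.044 -0.006] y [ 0.006 -0.005 -1.   ] z [-0.044 -0.999  0.005]
tool delta in units(25mm) [ 0.324  4.079 -4.249]
rotvec units(5deg) [ 0.111 35.894 -0.088]
rotvec units(5deg) [-0.056 -0.106 -0.071]
```

{"method": "move_arm", "body": {"commands": [{"translation":[0.07,0.5,-0.9],"delta_rot":[-0.06,-0.1,-0.07],"hand":-1},{"translation":[0.07,0.7,-0.9],"delta_rot":[0,0,0],"hand":-1},{"translation":[0.07,0.9,-0.9],"delta_rot":[0,0,0],"hand":-1},{"translation":[0.07,0.9,-0.9],"delta_rot":[0,0,0],"hand":-1},{"translation":[0.07,0.9,-0.6],"delta_rot":[0,0,0],"hand":-1}]}}

```text
time_s: 5.05
tool_pos: [0.4937, 0.0595, 0.1342]
ee_rot: [-0.02, -0.706, 0.708, 0.015]
contact_force: [1.0, -0.6, -0.3]
grip_width: 1.002
```

```bash
python3 -c "
from h import *
plan([.492,.067,.062],88.0)
d=snap('wrist','w2')"
```

```text
t 5.05 tcp [0.4937 0.0595 0.1342] w 1.002 F [ 1.  -0.6 -0.3] T [-0.02 -0.   -0.06]
axes x [-0.999  0.05  -0.006] y [ 0.006 -0.003 -1.   ] z [-0.05  -0.999  0.003]
tool delta in units(25mm) [ 0.099  2.886 -0.303]
rotvec units(5deg) [ 0.109 35.831 -0.047]
rotvec units(5deg) [-0.03  -0.169 -0.07 ]
```

View pics/w2.png

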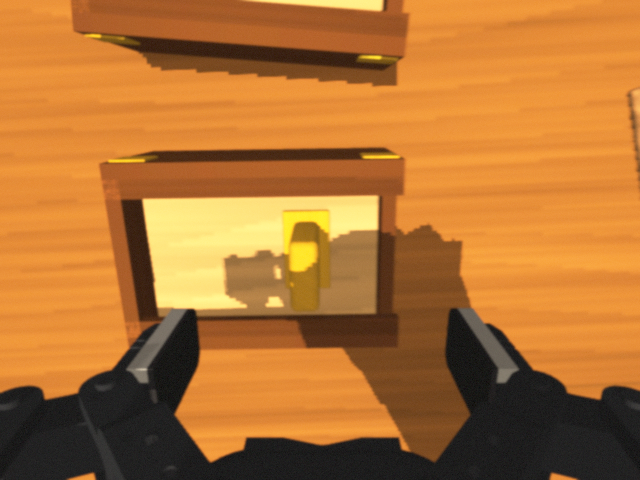

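The pull at (303,265) sits between the open fingers, slightly left of centre, as computed. Now I'll descend.

{"method": "move_arm", "body": {"commands": [{"translation":[0.05,0.3,-0.2],"delta_rot":[-0.03,-0.18,-0.07],"hand":-1},{"translation":[0.05,0.7,-0.1],"delta_rot":[0,0,0],"hand":-1},{"translation":[0,0.7,0],"delta_rot":[0,0,0],"hand":-1},{"translation":[0,0.7,0],"delta_rot":[0,0,0],"hand":-1},{"translation":[0,0.3,0],"delta_rot":[0,0,0],"hand":-1}]}}

```text
time_s: 5.72
tool_pos: [0.4927, 0.0631, 0.0643]
ee_rot: [-0.013, -0.707, 0.707, 0.013]
contact_force: [0.5, 0.0, 0.6]
grip_width: 1.002
```

```bash
python3 -c "
from h import *
plan([.492,.067,.06],88.0)"
```

```text
t 5.72 tcp [0.4927 0.0631 0.0643] w 1.002 F [0.5 0.  0.6] T [-0.    0.02 -0.03]
axes x [-0.999  0.037  0.001] y [-0.001 -0.001 -1.   ] z [-0.037 -0.999  0.001]
tool delta in units(25mm) [ 0.032  0.173 -0.154]
rotvec units(5deg) [-1.000e-02  3.598e+01 -2.200e-02]
rotvec units(5deg) [-0.014 -0.02   0.006]
```

{"method": "move_arm", "body": {"commands": [{"translation":[0.03,0.18,-0.2],"delta_rot":[0,0,0],"hand":-1},{"translation":[0,0,0],"delta_rot":[0,0,0],"hand":-0.2},{"translation":[0,0,0],"delta_rot":[0,0,0],"hand":0.3},{"translation":[0,0,0],"delta_rot":[0,0,0],"hand":0.4},{"translation":[0,0,0],"delta_rot":[0,0,0],"hand":0.5}]}}

```text
time_s: 6.35
tool_pos: [0.4937, 0.0677, 0.0614]
ee_rot: [-0.014, -0.707, 0.707, 0.013]
contact_force: [0.2, 1.0, 0.1]
grip_width: 0.248
```

```bash
python3 -c "
from h import *
plan([.492,.067,.06],88.0)
d=snap('wrist','w3')"
```

```text
t 6.35 tcp [0.4937 0.0677 0.0614] w 0.248 F [0.2 1.  0.1] T [ 0.02  0.06 -0.04]
axes x [-0.999  0.038 -0.002] y [ 0.002 -0.001 -1.   ] z [-0.038 -0.999  0.001]
tool delta in units(25mm) [0.067 0.056 0.032]
rotvec units(5deg) [ 4.3000e-02  3.5966e+01 -1.9000e-02]
rotvec units(5deg) [-0.012 -0.033 -0.027]
```

View pics/w3.png

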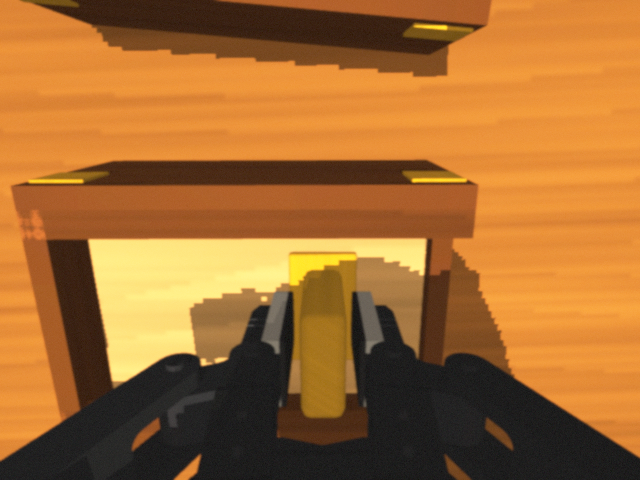

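The pull at (325,345) is centred between the pads and the foot is clear below, so I'll close.

{"method": "move_arm", "body": {"commands": [{"translation":[0.05,0,0],"delta_rot":[0,0,0],"hand":0.8},{"translation":[0,0,0],"delta_rot":[0,0,0],"hand":1},{"translation":[0,0,0],"delta_rot":[0,0,0],"hand":1},{"translation":[0,0,0],"delta_rot":[0,0,0],"hand":1},{"translation":[0,0,0],"delta_rot":[0,0,0],"hand":1}]}}

```text
time_s: 7.02
tool_pos: [0.4925, 0.0678, 0.0616]
ee_rot: [-0.014, -0.707, 0.707, 0.012]
contact_force: [0.5, 0.4, 1.2]
grip_width: 0.156
```

```bash
python3 -c "
from h import *
plan([.492,.067,.07],88.0)"
```

```text
t 7.03 tcp [0.4925 0.0678 0.0616] w 0.156 F [0.5 0.4 1.2] T [ 0.07 -0.01 -0.04]
axes x [-0.999  0.038 -0.003] y [ 0.003 -0.001 -1.   ] z [-0.038 -0.999  0.001]
tool delta in units(25mm) [ 0.019 -0.337  0.033]
rotvec units(5deg) [ 5.0000e-02  3.5967e+01 -1.7000e-02]
rotvec units(5deg) [-0.011 -0.033 -0.032]
```

{"method": "move_arm", "body": {"commands": [{"translation":[0,-0.15,0],"delta_rot":[0,0,0],"hand":1},{"translation":[0,-0.15,0],"delta_rot":[0,0,0],"hand":1},{"translation":[0,-0.1,0],"delta_rot":[0,0,0],"hand":1},{"translation":[0,0,0],"delta_rot":[0,0,0],"hand":1},{"translation":[0,0,0],"delta_rot":[0,0,0],"hand":1}]}}

```text
time_s: 7.65
tool_pos: [0.492, 0.0676, 0.0721]
ee_rot: [-0.014, -0.707, 0.707, 0.013]
contact_force: [0.2, 0.0, -0.5]
grip_width: 0.154
```

```bash
python3 -c "
from h import *
plan([.492,.067,.0716],88.0)
snap('scene','s3'); d=snap('wrist','w4')"
```

```text
t 7.65 tcp [0.492  0.0676 0.0721] w 0.154 F [ 0.2  0.  -0.5] T [-0.02 -0.   -0.02]
axes x [-0.999  0.038 -0.002] y [ 0.002 -0.001 -1.   ] z [-0.038 -0.999  0.001]
tool delta in units(25mm) [0.    0.019 0.025]
rotvec units(5deg) [ 3.5000e-02  3.5967e+01 -2.3000e-02]
rotvec units(5deg) [-0.014 -0.033 -0.023]
```

View pics/w4.png

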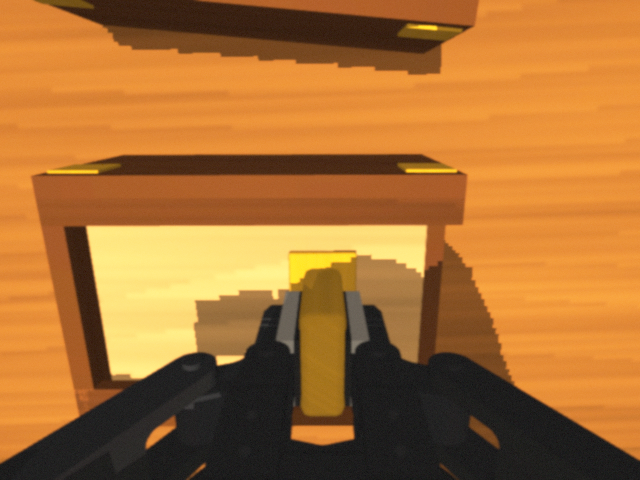

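The lid rose with the pull, since the foot moved with the gripper and the lid edge no longer hits the sides. There's no contact force. I'll slide it out.

{"method": "move_arm", "body": {"commands": [{"translation":[0,0,0.2],"delta_rot":[0,-0.03,0],"hand":1},{"translation":[0,0,0.3],"delta_rot":[0,0,0],"hand":1},{"translation":[0,0,0.4],"delta_rot":[0,0,0],"hand":1},{"translation":[0,0,0.4],"delta_rot":[0,0,0],"hand":1},{"translation":[0,0,0.3],"delta_rot":[0,0,0],"hand":1}]}}

```text
time_s: 8.38
tool_pos: [0.4903, 0.0245, 0.0718]
ee_rot: [-0.013, -0.706, 0.708, 0.012]
contact_force: [-0.7, -0.4, -0.5]
grip_width: 0.151
```

```bash
python3 -c "
from h import *
plan([.492-.035*.15,.0676-.15,.072],88.0)"
```

```text
t 8.38 tcp [0.4903 0.0245 0.0718] w 0.151 F [-0.7 -0.4 -0.5] T [-0.05  0.    0.02]
axes x [-0.999  0.035 -0.001] y [ 0.001 -0.002 -1.   ] z [-0.035 -0.999  0.002]
tool delta in units(25mm) [-0.01  -0.     4.279]
rotvec units(5deg) [ 2.3000e-02  3.5998e+01 -3.2000e-02]
rotvec units(5deg) [-0.02  -0.002 -0.015]
```

{"method": "move_arm", "body": {"commands": [{"translation":[0,0,0.4],"delta_rot":[-0.02,0,-0.01],"hand":1},{"translation":[0,0,0.5],"delta_rot":[0,0,0],"hand":1},{"translation":[0,0,0.5],"delta_rot":[0,0,0],"hand":1},{"translation":[0,0,0.5],"delta_rot":[0,0,0],"hand":1},{"translation":[0,0,0.4],"delta_rot":[0,0,0],"hand":1}]}}

```text
time_s: 9.0
tool_pos: [0.4881, -0.0375, 0.0719]
ee_rot: [-0.013, -0.707, 0.707, 0.012]
contact_force: [0.4, 0.4, -2.0]
grip_width: 0.157
```

```bash
python3 -c "
from h import *
plan([.492-.035*.16,.0676-.16,.072],88.0)"
```

```text
t 9.0 tcp [ 0.4881 -0.0375  0.0719] w 0.157 F [ 0.4  0.4 -2. ] T [-0.06  0.03 -0.01]
axes x [-0.999  0.036 -0.001] y [ 0.001 -0.    -1.   ] z [-0.036 -0.999  0.   ]
tool delta in units(25mm) [-0.012 -0.005  2.198]
rotvec units(5deg) [ 1.0000e-02  3.5989e+01 -1.0000e-03]
rotvec units(5deg) [-0.    -0.011 -0.006]
```

{"method": "move_arm", "body": {"commands": [{"translation":[0,0,0.5],"delta_rot":[0,0,0],"hand":1},{"translation":[0,0,0.5],"delta_rot":[0,0,0],"hand":1},{"translation":[0,0,0.5],"delta_rot":[0,0,0],"hand":1},{"translation":[0,0,0.5],"delta_rot":[0,0,0],"hand":1},{"translation":[0,0,0.3],"delta_rot":[0,0,0],"hand":1}]}}

```text
time_s: 9.62
tool_pos: [0.4858, -0.0994, 0.0719]
ee_rot: [-0.013, -0.707, 0.707, 0.013]
contact_force: [0.3, -0.5, -1.1]
grip_width: 0.151
```

```bash
python3 -c "
from h import *
plan([.5251,-.276,.072],88.0)
snap('scene','s4')"
```

```text
t 9.62 tcp [ 0.4858 -0.0994  0.0719] w 0.151 F [ 0.3 -0.5 -1.1] T [ 0.02 -0.01  0.04]
axes x [-0.999  0.036 -0.001] y [ 0.001 -0.    -1.   ] z [-0.036 -0.999  0.   ]
tool delta in units(25mm) [-1.826e+00 -4.000e-03  7.004e+00]
rotvec units(5deg) [ 1.1000e-02  3.5983e+01 -2.0000e-03]
rotvec units(5deg) [-0.001 -0.017 -0.007]
```

View pics/s4.png

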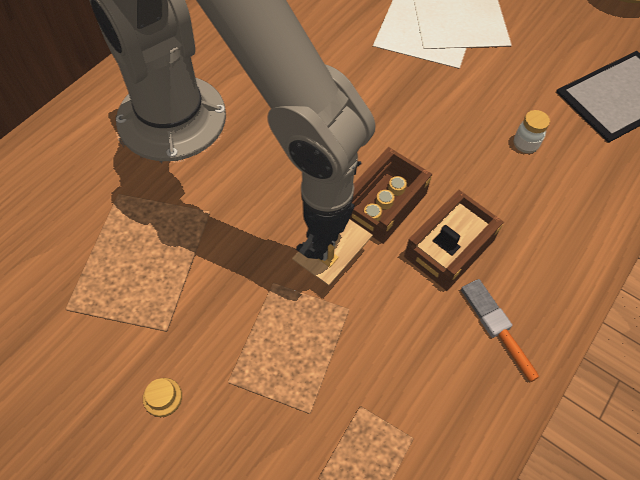

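The lid is fully out and clear, with its inner end at about (365,228), and the box stands open showing three lenses. I'll move over the mat and turn about 18° to align with it.

{"method": "move_arm", "body": {"commands": [{"translation":[-0.2,0,0.8],"delta_rot":[0,0,0],"hand":1},{"translation":[-0.5,0,0.9],"delta_rot":[0,-0.6,0],"hand":1},{"translation":[-0.5,0,0.9],"delta_rot":[0,-0.8,0],"hand":1},{"translation":[-0.5,0,0.9],"delta_rot":[0,-0.8,0],"hand":1},{"translation":[-0.3,0,0.9],"delta_rot":[0,-0.8,0],"hand":1}]}}

```text
time_s: 10.3
tool_pos: [0.5414, -0.2078, 0.0717]
ee_rot: [-0.084, 0.703, -0.702, 0.084]
contact_force: [-0.5, 0.0, -0.4]
grip_width: 0.157
```

```bash
python3 -c "
from h import *
plan([.533,-.275,.04],105.7)"
```

```text
t 10.3 tcp [ 0.5414 -0.2078  0.0717] w 0.157 F [-0.5  0.  -0.4] T [ 0.03 -0.04  0.01]
axes x [-0.972 -0.236 -0.   ] y [-0.     0.001 -1.   ] z [ 0.236 -0.972 -0.001]
tool delta in units(25mm) [0.961 1.265 2.535]
rotvec units(5deg) [4.000e-03 3.559e+01 2.400e-02]
rotvec units(5deg) [ 0.015 -0.41  -0.003]
```

{"method": "move_arm", "body": {"commands": [{"translation":[0.3,0.1,0.8],"delta_rot":[0,-0.4,0],"hand":1},{"translation":[0.3,0.3,0.8],"delta_rot":[0,0,0],"hand":1},{"translation":[0.3,0.3,0.7],"delta_rot":[0,0,0],"hand":1},{"translation":[0,0.3,0.2],"delta_rot":[0,0,0],"hand":1},{"translation":[0,0,0],"delta_rot":[0,0,0],"hand":1}]}}

```text
time_s: 10.92
tool_pos: [0.5362, -0.2773, 0.0442]
ee_rot: [-0.096, 0.701, -0.7, 0.096]
contact_force: [0.3, 0.0, -1.4]
grip_width: 0.153
```

```bash
python3 -c "
from h import *
plan([.533,-.275,.025],105.7)
snap('scene','s5')"
```

```text
t 10.93 tcp [ 0.5362 -0.2773  0.0442] w 0.153 F [ 0.3  0.  -1.4] T [ 0.02 -0.03 -0.01]
axes x [-0.963 -0.269 -0.001] y [-0.     0.003 -1.   ] z [ 0.269 -0.963 -0.003]
tool delta in units(25mm) [ 0.099  0.767 -0.119]
rotvec units(5deg) [9.0000e-03 3.5981e+01 4.5000e-02]
rotvec units(5deg) [ 0.029 -0.019 -0.006]
```

View pics/s5.png

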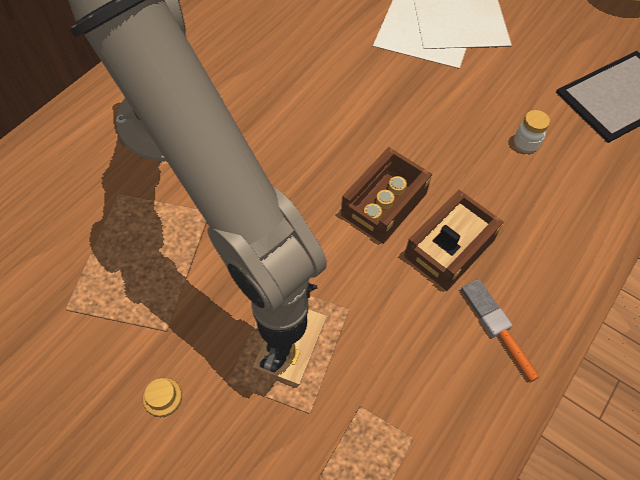

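The lid at (303,345) is over the mat and aligned with it. I'll lower it slowly.

{"method": "move_arm", "body": {"commands": [{"translation":[0.1,0.2,-0.12],"delta_rot":[0.03,-0.02,0],"hand":1},{"translation":[0,0.2,0],"delta_rot":[0,0,0],"hand":1},{"translation":[0,0.15,0],"delta_rot":[0,0,0],"hand":1},{"translation":[0,0.12,0],"delta_rot":[0,0,0],"hand":1},{"translation":[0,0,0],"delta_rot":[0,0,0],"hand":1}]}}

```text
time_s: 11.6
tool_pos: [0.5339, -0.272, 0.0271]
ee_rot: [-0.097, 0.7, -0.7, 0.099]
contact_force: [-0.7, 0.9, -1.3]
grip_width: 0.154
```

```bash
python3 -c "
from h import *
plan([.533,-.275,.0236],105.7)"
```

```text
t 11.6 tcp [ 0.5339 -0.272   0.0271] w 0.154 F [-0.7  0.9 -1.3] T [-0.1   0.03  0.03]
axes x [-0.962 -0.275 -0.002] y [ 0.002  0.001 -1.   ] z [ 0.275 -0.962 -0.   ]
tool delta in units(25mm) [0.066 0.141 0.107]
rotvec units(5deg) [-3.2000e-02 -3.5953e+01 -1.0000e-03]
rotvec units(5deg) [ 0.     0.047 -0.02 ]
```

{"method": "move_arm", "body": {"commands": [{"translation":[0,0.06,0],"delta_rot":[0,0,-0.02],"hand":1},{"translation":[0,0.05,0],"delta_rot":[0,0,0],"hand":1},{"translation":[0,0.04,0],"delta_rot":[0,0,0],"hand":1},{"translation":[0,0.02,0],"delta_rot":[0,0,0],"hand":1},{"translation":[0,0,0],"delta_rot":[0,0,0],"hand":1}]}}

```text
time_s: 12.22
tool_pos: [0.5343, -0.2723, 0.0237]
ee_rot: [0.098, -0.7, 0.701, -0.098]
contact_force: [0.8, -0.6, -2.2]
grip_width: 0.158
```

```bash
python3 -c "
from h import *
plan([.533,-.275,.0236],105.7)"
```

```text
t 12.22 tcp [ 0.5343 -0.2723  0.0237] w 0.158 F [ 0.8 -0.6 -2.2] T [ 0.01 -0.05  0.03]
axes x [-0.962 -0.274 -0.001] y [ 0.001 -0.001 -1.   ] z [ 0.274 -0.962  0.001]
tool delta in units(25mm) [0.078 0.005 0.09 ]
rotvec units(5deg) [-1.0000e-02 -3.5956e+01  1.5000e-02]
rotvec units(5deg) [-0.01   0.044 -0.007]
```

Still carrying the weight (no contact yet), so I'll go down in small steps.

{"method": "move_arm", "body": {"commands": [{"translation":[0,0.03,0],"delta_rot":[0,0,0],"hand":1},{"translation":[0,0.03,0],"delta_rot":[0,0,0],"hand":1},{"translation":[0,0,0],"delta_rot":[0,0,0],"hand":1},{"translation":[0,0,0],"delta_rot":[0,0,0],"hand":1},{"translation":[0,0,0],"delta_rot":[0,0,0],"hand":1}]}}

```text
time_s: 12.85
tool_pos: [0.5343, -0.2724, 0.0236]
ee_rot: [0.098, -0.7, 0.701, -0.098]
contact_force: [-0.6, 0.1, 1.5]
grip_width: 0.157
```

Contact: the force went positive and z stopped changing. I'll release and check before retreating.

{"method": "move_arm", "body": {"commands": [{"translation":[0,0,0],"delta_rot":[0,0,0],"hand":0.5},{"translation":[0,0,0],"delta_rot":[0,0,0],"hand":0.2},{"translation":[0,0,0],"delta_rot":[0,0,0],"hand":0},{"translation":[0,0,0],"delta_rot":[0,0,0],"hand":-0.2},{"translation":[0,0,0],"delta_rot":[0,0,0],"hand":-0.3}]}}

```text
time_s: 13.48
tool_pos: [0.5346, -0.2726, 0.0234]
ee_rot: [0.097, -0.7, 0.701, -0.098]
contact_force: [0.2, -0.4, -0.6]
grip_width: 0.651
```

```bash
python3 -c "
from h import *
plan([.533,-.275,.2],105.7)
snap('wrist','w6')"
```

```text
t 13.47 tcp [ 0.5346 -0.2726  0.0234] w 0.651 F [ 0.2 -0.4 -0.6] T [ 0.03 -0.01 -0.02]
axes x [-0.962 -0.274 -0.001] y [ 0.001 -0.001 -1.   ] z [ 0.274 -0.962  0.001]
tool delta in units(25mm) [ 0.083 -7.064  0.087]
rotvec units(5deg) [-1.700e-02 -3.596e+01  2.700e-02]
rotvec units(5deg) [-0.017  0.04  -0.011]
```

View pics/w6.png

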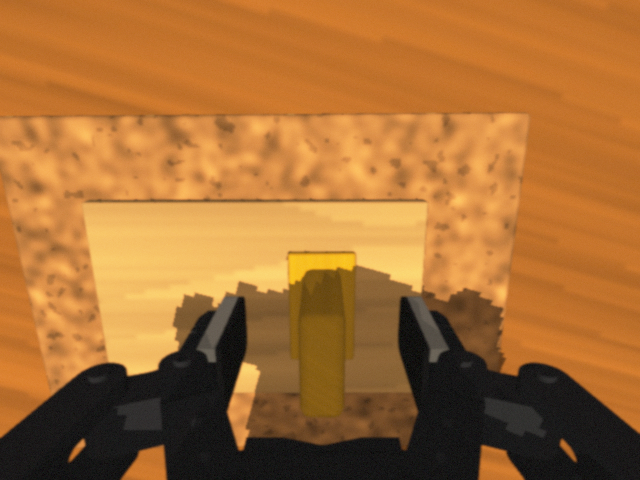

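The lid, with its far edge from (85,201) to (427,201), lies flat and square on the mat. The pull at (322,345) is free with gaps on both sides. I'll retreat straight up.

{"method": "move_arm", "body": {"commands": [{"translation":[0,-0.3,0],"delta_rot":[0,0,0],"hand":-0.3},{"translation":[0,-0.8,0],"delta_rot":[0,0,0],"hand":-0.3},{"translation":[0,-1,0],"delta_rot":[0,0,0],"hand":-0.3},{"translation":[0,-1,0],"delta_rot":[0,0,0],"hand":-0.3},{"translation":[0,-1,0],"delta_rot":[0,0,0],"hand":-0.3}]}}

```text
time_s: 14.15
tool_pos: [0.5342, -0.2721, 0.1322]
ee_rot: [0.098, -0.7, 0.701, -0.098]
contact_force: [0.6, 0.3, 0.3]
grip_width: 0.656
```

{"method": "move_arm", "body": {"commands": [{"translation":[0,-1,0],"delta_rot":[0,0,0],"hand":-0.3},{"translation":[0,-1,0],"delta_rot":[0,0,0],"hand":-0.3},{"translation":[0,-1,1],"delta_rot":[0,0,0],"hand":-0.3},{"translation":[0,0,1],"delta_rot":[0,0,0],"hand":-0.3},{"translation":[0,0,1],"delta_rot":[0,0,0],"hand":-0.3}]}}

```text
time_s: 14.78
tool_pos: [0.5575, -0.3437, 0.2227]
ee_rot: [0.095, -0.697, 0.703, -0.104]
contact_force: [-0.8, 0.3, -0.2]
grip_width: 0.648
```

{"method": "move_arm", "body": {"commands": [{"translation":[0,0,1],"delta_rot":[0,0,0],"hand":-0.3},{"translation":[0,0,1],"delta_rot":[0,0,0],"hand":-0.3},{"translation":[0,0,0.5],"delta_rot":[0,0,0],"hand":-0.3},{"translation":[0,0,0],"delta_rot":[0,0,0],"hand":-0.3},{"translation":[0,0,0],"delta_rot":[0,0,0],"hand":-0.3}]}}

```text
time_s: 15.4
tool_pos: [0.5755, -0.4058, 0.2302]
ee_rot: [0.093, -0.696, 0.704, -0.105]
contact_force: [-0.4, -0.8, -0.3]
grip_width: 0.648
```

```bash
python3 -c "
from h import *
snap('top','t7')
d=snap('scene','s7')
for c in ['top','scene']: print([(np.round(r['point'],3),round(r['conf'],2)) for r in env.landmark_of('lens_lid',c)])
a=cv2.imread('pics/t7.png')[100:280,200:480];b=cv2.imread('pics/s7.png')[130:430,210:530]
o=np.zeros((600,800,3),np.uint8);o[:257,:400]=cv2.resize(a,(400,257));o[:375,400:]=cv2.resize(b,(400,375));cv2.imwrite('pics/f7.png',o[:380])
print(env.get_obs()['time_s'],env.get_obs()['tool_pos'])"
```

```text
[(array([ 0.526, -0.248,  0.003]), 0.64)]
[]
15.6 [ 0.57552369 -0.40607026  0.22987559]
```

View pics/f7.png

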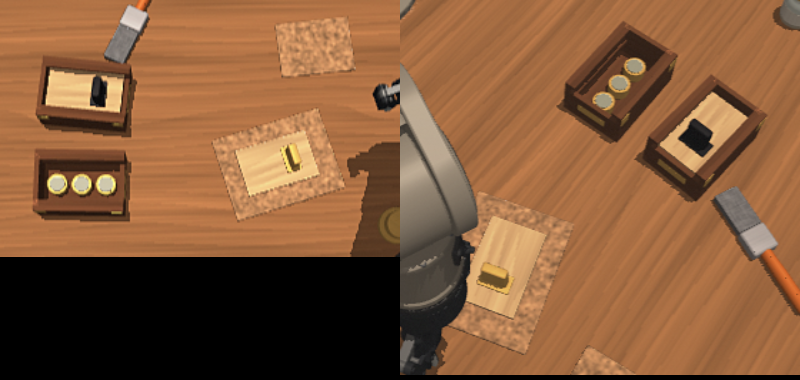

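Both views show the lid flat and centred on the mat with the pull up, the lens box open and the spare box closed.

```bash
python3 -c "
from station import env
print(env.sign_off())"
```

```text
the job is handed in; nothing more can be done
None
```

The brass-pull lid is out of its box and lying flat, pull up, centred and square on the 150 × 200 mm cork mat. I handed the job in at about 15.6 s.

- **Removal:** I gripped the pull along the lid's length and raised the lid level by about 10.5 mm. I slid it about 167 mm out of the grooves, with wrist force readings of about 2 N or less.
- **Placing:** I turned it to line up with the mat and lowered it until the force showed contact (about 1.5 N). Then I released it and backed the arm off.
- **Last checks:** The final top picture puts the lid's centre at about (0.526, -0.248), against the mat's measured centre of (0.526, -0.251). The black-pull box is still closed, and nothing else appears to have moved.
- **One miss:** In the final scene picture the network did not report the lid, which was partly hidden by the arm. I could see it lying flat on the mat in that picture.

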